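# Half-turn a bayonet lamp cap and hold it

### The arm

A 6-joint arm with a two-finger parallel gripper is mounted at the origin on the work surface. World frame = base frame: x ahead of the robot, y to its left, z up, the work surface at z = 0. Lengths are in m, angles in rad, forces in N, time in s.
With the tool pointing down it reaches from about 0.425 to 0.95 m from the base axis. Payload 3.5 kg.
Tool frame: the origin (TCP) lies at the very end of the fingers, on their centre line; the grasp point (between the pads) lies 19 mm behind it (grip_depth is the distance from the TCP to the grasp point, in m); x points along the fingers, z is the direction in which the jaws open and shut, and the axes are right-handed (so a half turn about x gives the same grasp; the last joint's range is limited). The gripper opens to 85 mm and grips with 20 to 120 N. Pads are 22 mm wide; open, the fingers measure 114 mm over their backs; the gripper's body (76 mm by 85 mm) begins 54 mm behind the grasp point. The pads swing forward as they close: fully open they stand 13 mm farther back than shut.
Start: joints at [1.093, 0.286, 1.577, -0, 1.279, -0.15], TCP at [0.217, 0.639, 0.231] pointing down, gripper open.
Joint ranges: [-2.77, 2.77], [-0.9, 2.22], [0.21, 2.48], [-1.53, 4.67], [0.24, 2.81], [-2.84, 2.84]. Speed limits (rad/s): [2.79, 2.79, 3.14, 3.14, 3.14, 3.14].

### API

Orientations are given as a unit quaternion [x, y, z, w].
In Python, from plant import get_state, read_camera, calibration, sign_off, recognise, grip_depth gives the robot as it stands. The module is installed in compiled form; this text tells all that it offers.
- The arm moves only by the tool servo_tool, never from a script. Its argument "deltas" is a list that holds one entry, the list of rows, each a list of 4 numbers: the shift along the world's x, y, z scaled (see below), then the turn about the world's z scaled (see below). In form: [[[tx, ty, tz, spin], ...]]. A call has exactly 5 rows; each row is the pose to reach, as a shift and turn from the pose commanded when the call began; what a row does not reach only later rows make up. The controller multiplies each number of a shift by 10 cm and each number of a turn by 90 degrees. A row lasts 1/10 s, in which the tool goes at most 50 mm and 8.59 degrees, less where a joint would pass 70% of its speed; a pose out of reach is approached as far as the arm can. A call with a number of a shift or a turn outside -1 to 1 is refused whole. A call with a gripper value outside its range is refused whole. "claw" is the gripper's target within -1 to 1 (fully open at 1, half-way at 0, shut at -1), set as the call begins (left out, the last holds). The fingers move at their own pace and stop on an object; "force" is the grip in N (left out, the last holds). Time passes only in rows, so rows that repeat a pose let the fingers close, or fill a call up. It gives the time, the measured TCP pose, the force and the opening at its end, in the units of the state.
- get_state(): the state, without advancing time (a new reading comes with each control period).
- read_camera(name): name is "scene" or "top"; returns the picture (384x512x3 uint8, blue, green, red); there is no depth.
- calibration(name): a dict with "intrinsics" (3x3 intrinsics, pixels), "dist" ([k1, k2, p1, p2, k3] as OpenCV has them; the pictures are not rectified), "R" (3x3) and "t" (3): a world point X has camera coordinates R X + t. Camera axes: x right, y down, z forward; pixel columns grow to the right and rows downward; lengths in m; the calibration is good to about 2 mm. A picture is of the moment at which its call begins. calibration takes no time and is no camera call.
- sign_off(): hands the job in, once; it reports no verdict.
Trained networks look in the newest picture that a camera, given by its name, has taken for a name from the list of things; names that differ only in an ending like _2 or _b are one class to them, and where a whole thing is asked for, a point or a joint stands for the part that bears it (a point fixed in the world has none). Each returns a list of dicts, best first, with "p" (0 to 1); they miss things now and then, are a little off and sometimes report something else, mostly with a low value. They report only what shows in the picture. A call takes as long as a camera call. They do not tell look-alikes from the thing itself.
- recognise(camera, query): "at" ([x, y, z] in m, in world coordinates, good to about 4 mm: the middle of the surface that is visible of it).
The state is a dict: "time": time; "qpos": joint angles; "dq": joint speeds; "joint_efforts": joint torques, N m; "eef_pos": TCP position; "tcp_rot": TCP orientation; "contact_force": force on the tool from outside, world axes, zero at the start; "wrist_torque": the same for the moment, N m; "opening": opening from 0.0 (shut) to 1.0 (fully open).
Only numpy, scipy, OpenCV 4.12 (cv2) and the standard library are available. Lean on these libraries where they do the work, as an engineer would, in place of code of your own. Each camera call takes 0.05 s, during which the arm holds its last target. There are 200 camera calls.

### The job

First set the dimmer lever straight upright. Then put the bayonet cap into the lamp holder, press it down and twist it clockwise (seen from above) to half way along its quarter turn to the lock, an eighth of a turn from where it went in, without ever reaching the lock. Finish while still gripping the cap there against its return spring, do not let go, and leave the other things on the bench alone.

Things in the scene. Friction and masses are not known exactly. Their poses are not given: they have to be found in the camera images.
- dimmer: fixed dimmer: cream base plate 90 x 120 x 8 mm with a grey housing 70 (x) x 60 (y) mm and a round dome of radius 30 mm along y, top 72 mm above the bench. Origin: centre of the plate's underside, on the bench. The lever's hinge axis is parallel to its y axis, 42 mm above the origin. Its yaw differs from run to run
- lever (a joint): angle of the dimmer lever (rad): 0 = leaning 0.8 rad (46 deg) from upright towards the dimmer's -x side, 0.8 = straight upright, 1.6 = leaning 0.8 rad to the +x side. Starts between 0 and 0.4. Stiff with friction (about 1.5 N at the knob) and stays where it is left
- lever_knob (a point): centre of the black ball knob, 22 mm diameter, on the end of the steel lever rod (8 mm diameter), 85 mm from the hinge axis; 127 mm above the bench when upright
- lamp_holder: fixed bayonet lamp holder: round aluminium socket 72 mm diameter, rim 48 mm above the bench, on a cream plate 110 x 110 x 8 mm. Origin: on the socket's axis, on the bench. Its x axis runs along the entry slot; a dark ear outside the socket marks each slot end (x = +-39 mm). Inside, lugs can turn clockwise only (seen from above), from the slot to the lock at 90 deg, where the cap, let up, rises into a pocket and locks
- holder_mouth (a point): centre of the holder's mouth, level with the rim. The mouth is a central hole (a round post up to 28 mm diameter passes) with a slot 12 mm wide and 48 mm long across it, along the holder's x axis, in a steel lip 8 mm thick. A brass spring plunger inside pushes an inserted cap up with 2 to 4 N
- contact_ring (a joint): turn (rad, clockwise from above) of the sprung ring inside the holder that the cap's lugs push round; 0 at rest, it lags the cap's turn by up to about 0.2. It turns the cap back: about 0.05 N m at the start, 0.09 half way, 0.13 at the lock
- cap: loose bayonet cap, 55 mm high, 0.12 kg: plug 24 mm diameter, 17 mm long, with a steel lug bar across its foot (40 mm long in the cap's x, 8 wide, 6 high); above it a black flange disc 56 mm diameter, 17 to 23 mm up; then the bare metal wing grip. Origin: centre of the plug's underside; z up. Same after a half turn. Starts standing on its plug on the bench
- cap_wing (a point): on the cap's axis, 43 mm above its origin, mid wing grip: an upright aluminium bar 44 mm long (cap's x, parallel to the lugs), 12 mm thick (y), from 23 to 55 mm above the cap's origin. When the cap is fully home (flange on the rim) this point is 74 mm above the bench; the lugs pass under the lip when it is at most 77 mm above
- pliers: bystander: black-handled pliers about 170 mm long, lying along their x axis, 16 mm high; origin at the bench under the joint
- circuit_board: bystander: green circuit board 90 x 70 mm with a finned heat sink, 28 mm high; origin under its centre
- screwdriver: bystander: black-handled screwdriver about 200 mm long, lying along its x axis
- wing_post: bystander: steel clamp post with a wing nut, 57 mm high, foot 28 mm diameter; origin under its centre
Things that resemble listed ones, but are neither listed nor needed, are in the scene too. What is meant by the cap is not blue or purple, and is the larger of those in its own colour.

How it is judged:
On the way, in this order (a step that is already met when the one before it is completed fails the run):
1. the dimmer lever stands upright (within 7 deg) (value of joint lever between 0.68 and 0.92 rad), for 0.2 s.
2. the cap is in the holder, lugs below the lip, not yet turned more than 15 deg (horizontal distance between cap and lamp_holder below 0.005 m and z of cap in the frame of lamp_holder below 0.0365 m and angle between cap's own z axis and vertical below 0.12 rad and angle between the x axis of cap and the x axis of lamp_holder, either way round below 0.26 rad), for 0.05 s.
At the end, for the whole second after the job is handed in: Lever upright within 0.12 rad; cap in the holder with its lugs under the lip (within 5 mm of the axis, origin under 36.5 mm above the holder's, tilt below 0.12 rad), turned 45 deg clockwise from the slot within 12 deg, at rest, fingers still gripping it (over 3 N) (all of step 1 and horizontal distance between cap and lamp_holder below 0.005 m and z of cap in the frame of lamp_holder below 0.0365 m and angle between cap's own z axis and vertical below 0.12 rad and angle between the x axis of cap and the x axis of lamp_holder, either way round between 0.575 and 0.995 rad and contact force between the fingers and cap above 3 N and angular speed of cap below 0.15 rad/s and linear speed of cap below 0.03 m/s); the arm keeps its last pose, push and grip.
It fails at once if the cap is turned to its lock (over 75 deg) in the holder (horizontal distance between cap and lamp_holder below 0.008 m and z of cap in the frame of lamp_holder below 0.04 m and angle between the x axis of cap and the x axis of lamp_holder, either way round above 1.31 rad).
It fails at once if the pliers is disturbed (moved over 25 mm) (distance of pliers from where it was at the start of the episode above 0.025 m).
It fails at once if the circuit board is disturbed (moved over 25 mm) (distance of circuit_board from where it was at the start of the episode above 0.025 m).
It fails at once if the screwdriver is disturbed (moved over 25 mm) (distance of screwdriver from where it was at the start of the episode above 0.025 m).
It fails at once if the wing post is disturbed (moved over 25 mm) (distance of wing_post from where it was at the start of the episode above 0.025 m).
It also fails if it takes over 58 s, if anything falls off the work surface, if the arm or the gripper's body presses on something with over 40 N, if the wrist force passes 120 N, or if a joint passes its speed limit or range.

## Working session

There is one attempt and no reset: what is moved stays moved. The work goes in short steps, Python scripts to look and compute and a tool call to move; the robot and the scene stay as the last step left them, time stands still between calls to the robot, and variables do not carry over. Pictures are saved under pics/ and viewed, about 8 in all and at most 12, crops included, and the job is handed in when it is done.

Besides the shell and the picture viewer there is one more tool, called as name([rows], argument=value, ...), one row to a line, values as JSON. servo_tool: Moves the arm, as the interface text tells. Its arguments: {"type":"object","properties":{"deltas":{"type":"array"},"claw":{"type":"number"},"force":{"type":"number"}},"required":["deltas"]}

```bash
mkdir -p pics
cat > h.py <<'E'
import numpy as np, cv2
from plant import *
def shot(cam,fn=None):
    im=read_camera(cam)
    if fn: cv2.imwrite('pics/'+fn,im)
    return im
def ray(cam,uv,z):
    c=calibration(cam);K=np.array(c['intrinsics']);R=np.array(c['R']);t=np.array(c['t'])
    n=cv2.undistortPoints(np.array(uv,float).reshape(-1,1,2),K,np.array(c['dist'])).reshape(-1,2)
    o=-R.T@t; out=[]
    for a,zz in zip(n,np.broadcast_to(z,len(n))):
        d=R.T@np.array([a[0],a[1],1]); out.append(o+d*(zz-o[2])/d[2])
    return np.array(out)
def proj(cam,X):
    c=calibration(cam)
    return cv2.projectPoints(np.array(X,float).reshape(-1,1,3),cv2.Rodrigues(np.array(c['R']))[0],np.array(c['t']),np.array(c['intrinsics']),np.array(c['dist']))[0].reshape(-1,2)
E
python3 - <<'E'
from h import *
np.set_printoptions(precision=3,suppress=True)
s=get_state();print({k:np.round(v,3) for k,v in s.items()},grip_depth)
for c in('top','scene'):
    shot(c,c+'1.png')
    for q in('cap','lamp_holder','lever_knob','dimmer','wing_post','pliers','circuit_board','screwdriver'):
        print(c,q,[(np.round(d['at'],3).tolist(),round(d['p'],2)) for d in recognise(c,q)])
    k=calibration(c);print(-np.array(k['R']).T@np.array(k['t']))
E
```

```text
{'time': np.float64(0.0), 'qpos': array([ 1.093,  0.287,  1.578, -0.   ,  1.279, -0.15 ]), 'dq': array([-0.   ,  0.   , -0.001, -0.   ,  0.001,  0.001]), 'joint_efforts': array([ -0.   , -40.6  , -29.262,  -0.   ,   0.006,   0.   ]), 'eef_pos': array([0.217, 0.638, 0.23 ]), 'tcp_rot': array([-0.412,  0.576,  0.411,  0.574]), 'contact_force': array([ 0.446,  0.583, -0.876]), 'wrist_torque': array([-0.031, -0.01 ,  0.024]), 'opening': np.float64(0.995)} 0.0187
top cap [([0.546, -0.025, 0.022], 0.73), ([0.452, 0.002, 0.016], 0.73), ([0.64, -0.04, 0.017], 0.58), ([0.552, 0.079, 0.023], 0.56)]
top lamp_holder [([0.615, 0.24, 0.007], 0.75)]
top lever_knob []
top dimmer [([0.558, -0.212, 0.009], 0.92), ([0.524, -0.207, 0.123], 0.53)]
top wing_post []
top pliers [([0.79, 0.209, 0.018], 0.66)]
top circuit_board [([0.498, 0.397, -0.001], 0.69)]
top screwdriver [([0.801, -0.165, 0.021], 0.6)]
[0.438 0.011 1.264]
scene cap [([0.559, -0.031, 0.024], 0.63), ([0.644, -0.046, 0.023], 0.61), ([0.566, 0.068, 0.021], 0.55), ([0.456, -0.002, 0.022], 0.46)]
scene lamp_holder [([0.628, 0.224, 0.015], 0.6)]
scene lever_knob []
scene dimmer [([0.574, -0.233, 0.021], 0.55)]
scene wing_post [([0.543, -0.407, 0.009], 0.82), ([0.629, 0.222, 0.015], 0.6)]
scene pliers [([0.794, 0.2, 0.013], 0.88)]
scene circuit_board [([0.497, 0.394, 0.007], 0.53)]
scene screwdriver [([0.81, -0.177, 0.022], 0.8), ([0.574, -0.234, 0.025], 0.48)]
[ 0.973 -0.612  0.636]
```

Run:
```python
from h import *
a=cv2.imread('pics/top1.png');b=cv2.imread('pics/scene1.png')
def crop(im,u0,u1,v0,v1,n):
    c=im[v0:v1,u0:u1];s=min(800/c.shape[1],600/c.shape[0]);c=cv2.resize(c,None,fx=s,fy=s,interpolation=cv2.INTER_CUBIC);cv2.imwrite('pics/'+n,c);print(n,s)
    return s
cv2.imwrite('pics/both.png',np.vstack([cv2.resize(a,(400,300)),cv2.resize(b,(400,300))]))
p=proj('top',[[.65,-.33,0],[.4,-.33,0],[.4,.3,0],[.72,.3,0]]);print(p)
u0,v0=np.maximum(p.min(0).astype(int),0);u1,v1=p.max(0).astype(int)
print(u0,u1,v0,v1);crop(a,u0,u1,v0,v1,'top1c.png')
```

```text
[[363.59392551 178.51297428]
 [368.46556658 263.83938885]
 [150.14870467 269.28635749]
 [150.60917669 160.28791371]]
150 368 160 269
top1c.png 3.669724770642202
```

View pics/top1c.png

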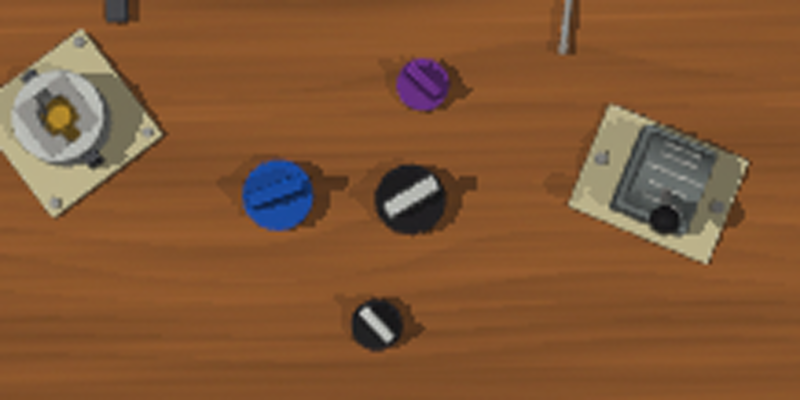

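View pics/scene1.png

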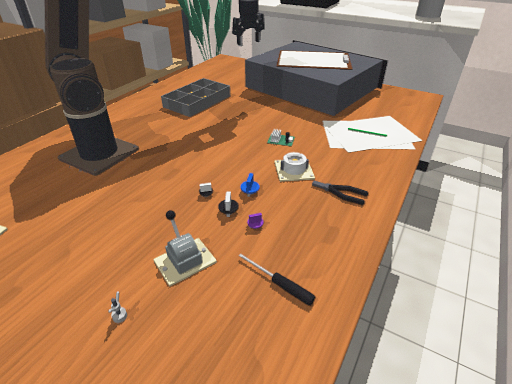

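Top crop (3.67× from (150,160)): the large black cap with a bare wing is at crop (411,200), the holder at (58,117) with ears at (28,76) and (96,159). The dimmer plate corners are (610,104), (750,160), (710,264), (568,206), with the knob at (665,218). The scene view confirms the knob leans towards the robot.

Run:
```python
from h import *
from scipy.spatial.transform import Rotation as Ro
np.set_printoptions(precision=4,suppress=True)
a=cv2.imread('pics/top1.png').astype(float)
f=lambda L:np.array(L,float)/3.67+[150,160]-0.36
def blob(uv,r,test):
    u,v=np.round(uv).astype(int);best=[]
    for y in range(v-r,v+r+1):
        for x in range(u-r,u+r+1):
            w=test(a[y,x]);best.append((x,y,w))
    b=np.array(best);w=b[:,2];m=(b[:,:2]*w[:,None]).sum(0)/w.sum();d=b[:,:2]-m
    C=(d*w[:,None]).T@d/w.sum();return m,C,w.sum()
c0=f([411,200])
m,C,_=blob(c0,8,lambda p:np.clip(p.min()-90,0,110) if p.max()-p.min()<40 else 0)
e,V=np.linalg.eigh(C);d=V[:,1]
P=ray('top',[m-5*d,m,m+5*d],.055);print('wing',m,P[1],'yaw',np.degrees(np.arctan2(*(P[2]-P[0])[1::-1])),'std px',np.sqrt(e))
# dimmer
Q=ray('top',f([[610,104],[750,160],[710,264],[568,206]]),.008)
print('dim',Q.mean(0),[np.linalg.norm(Q[i]-Q[i-1]) for i in range(4)])
print('yaw y',[np.degrees(np.arctan2(*(x)[1::-1])) for x in (Q[0]-Q[1],Q[3]-Q[2],)],'yaw x',[np.degrees(np.arctan2(*(x)[1::-1])) for x in (Q[0]-Q[3],Q[1]-Q[2])])
D=Q.mean(0)
yx=np.radians(-22);ex=np.array([np.cos(yx),np.sin(yx)])
mk,_,_=blob(f([665,218]),6,lambda p:np.clip(60-p.max(),0,40));print('knob px',mk)
for th in np.arange(0,.45,.05):
    X=np.r_[D[:2]+ex*85e-3*np.sin(th-.8),.042+.085*np.cos(th-.8)];print(th,X,proj('top',[X])[0])
# holder
H=ray('top',f([[83,28],[165,133],[55,217]]),.008);print('holder plate c',(H[0]+H[2])/2,'sides',np.linalg.norm(H[0]-H[1]),np.linalg.norm(H[1]-H[2]))
print('rim c',ray('top',f([[58,117]]),.048),'ear mid',ray('top',f([[62,117.5]]),.04),'earyaw',[np.degrees(np.arctan2(*(x)[1::-1])) for x in (np.diff(ray('top',f([[96,159],[28,76]]),.04),axis=0)[0],H[0]-H[1],H[1]-H[2])])
s=get_state();R=Ro.from_quat(s['tcp_rot']).as_matrix();print(R,'jaw yaw',np.degrees(np.arctan2(R[1,2],R[0,2])))
def crop(u0,u1,v0,v1,n):
    return cv2.resize(a[v0:v1,u0:u1].astype(np.uint8),(400,300) ,interpolation=cv2.INTER_CUBIC)
cv2.imwrite('pics/hc.png',np.hstack([crop(146,186,167,197,0),crop(242,282,200,230,0)]))
```

```text
wing [261.4914 212.9947] [ 0.5498 -0.0234  0.055 ] yaw 119.86388940371471 std px [1.0752 4.3768]
dim [ 0.5594 -0.2227  0.008 ] [np.float64(0.08882660727974376), np.float64(0.11944955278743825), np.float64(0.0893532203477241), np.float64(0.12051357543729559)]
yaw y [np.float64(66.47051631421057), np.float64(66.21485949223306)] yaw x [np.float64(-24.47161399324984), np.float64(-23.784508337038716)]
knob px [330.7314 219.1916]
0.0 [ 0.5029 -0.1998  0.1012] [328.1173 227.2412]
0.05 [ 0.5057 -0.201   0.1042] [328.6911 226.113 ]
0.1 [ 0.5086 -0.2022  0.107 ] [329.2748 224.9329]
0.15000000000000002 [ 0.5117 -0.2034  0.1097] [329.8669 223.704 ]
0.2 [ 0.5149 -0.2047  0.1122] [330.4654 222.4296]
0.25 [ 0.5182 -0.206   0.1145] [331.0688 221.1134]
0.30000000000000004 [ 0.5216 -0.2074  0.1166] [331.6752 219.759 ]
0.35000000000000003 [ 0.5251 -0.2088  0.1185] [332.2828 218.3704]
0.4 [ 0.5287 -0.2103  0.1203] [332.8898 216.9517]
holder plate c [0.6199 0.2455 0.008 ] sides 0.10835130769169374 0.10896848041809991
rim c [[0.6181 0.2466 0.048 ]] ear mid [[0.6188 0.2451 0.04  ]] earyaw [np.float64(38.476711700371176), np.float64(36.92385283889274), np.float64(-53.42934597299305)]
[[ 0.     -0.9467  0.322 ]
 [ 0.0001  0.322   0.9467]
 [-1.      0.      0.0001]] jaw yaw 71.21687554658708
```

View pics/hc.png

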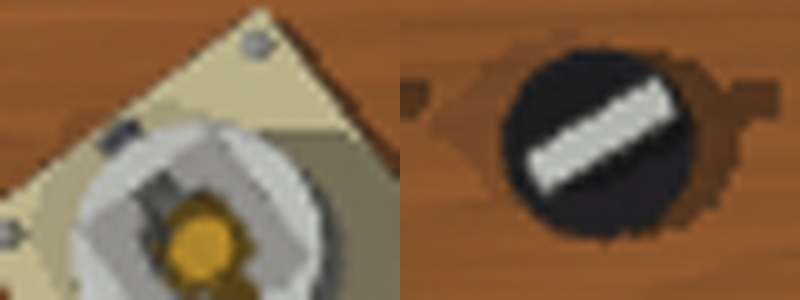

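servo_tool([
  [[0.15, -0.19, 0, -0.07], [0.3, -0.38, 0, -0.14], [0.45, -0.56, 0, -0.21], [0.6, -0.75, 0, -0.28], [0.76, -0.94, 0, -0.353]],
], claw=0.6, force=30)

```text
time: 1.4
eef_pos: [0.2937, 0.5443, 0.2314]
tcp_rot: [-0.237, 0.666, 0.237, 0.666]
contact_force: [0.0, 0.2, -0.6]
opening: 0.802
```

servo_tool([
  [[0.15, -0.19, 0, -0.07], [0.3, -0.38, 0, -0.14], [0.45, -0.56, 0, -0.21], [0.6, -0.75, 0, -0.28], [0.76, -0.94, 0, -0.353]],
])

```text
time: 1.9
eef_pos: [0.3698, 0.4503, 0.2315]
tcp_rot: [-0.046, 0.706, 0.046, 0.706]
contact_force: [0.6, -0.8, -0.0]
opening: 0.798
```

servo_tool([
  [[0.15, -0.19, 0, -0.07], [0.3, -0.38, 0, -0.14], [0.45, -0.56, 0, -0.21], [0.6, -0.75, 0, -0.28], [0.76, -0.94, 0, -0.353]],
])

```text
time: 2.4
eef_pos: [0.4458, 0.3563, 0.2315]
tcp_rot: [0.149, 0.691, -0.149, 0.691]
contact_force: [-0.2, -0.2, -0.2]
opening: 0.8
```

servo_tool([
  [[0.15, -0.19, 0, 0], [0.3, -0.38, 0, 0], [0.45, -0.56, 0, 0], [0.6, -0.75, 0, 0], [0.76, -0.94, 0, 0]],
])

```text
time: 2.9
eef_pos: [0.5218, 0.2623, 0.2315]
tcp_rot: [0.148, 0.691, -0.147, 0.692]
contact_force: [1.3, 0.2, -0.2]
opening: 0.8
```

servo_tool([
  [[0, -0.19, 0, 0], [0, -0.38, 0, 0], [0, -0.56, 0, 0], [0, -0.75, 0, 0], [0, -0.94, 0, 0]],
])

```text
time: 3.4
eef_pos: [0.5213, 0.1683, 0.2315]
tcp_rot: [0.148, 0.691, -0.148, 0.692]
contact_force: [0.9, 0.4, -0.6]
opening: 0.799
```

servo_tool([
  [[0, -0.19, 0, 0], [0, -0.38, 0, 0], [0, -0.56, 0, 0], [0, -0.75, 0, 0], [0, -0.94, 0, 0]],
])

```text
time: 3.9
eef_pos: [0.5213, 0.0743, 0.2315]
tcp_rot: [0.148, 0.691, -0.147, 0.692]
contact_force: [0.8, 0.7, -1.0]
opening: 0.801
```

servo_tool([
  [[0, -0.19, 0, 0], [0, -0.38, 0, 0], [0, -0.56, 0, 0], [0, -0.75, 0, 0], [0, -0.94, 0, 0]],
])

```text
time: 4.4
eef_pos: [0.5213, -0.0197, 0.2315]
tcp_rot: [0.148, 0.691, -0.148, 0.692]
contact_force: [0.6, -1.0, 0.2]
opening: 0.801
```

servo_tool([
  [[0, -0.19, 0, 0], [0, -0.38, 0, 0], [0, -0.56, 0, 0], [0, -0.75, 0, 0], [0, -0.94, 0, 0]],
])

```text
time: 4.9
eef_pos: [0.5213, -0.1137, 0.2315]
tcp_rot: [0.148, 0.691, -0.148, 0.692]
contact_force: [-0.3, 0.4, 0.6]
opening: 0.798
```

servo_tool([
  [[0, -0.19, 0, 0], [0, -0.38, 0, 0], [0, -0.56, 0, 0], [0, -0.75, 0, 0], [0, -0.93, 0, 0]],
])

```text
time: 5.4
eef_pos: [0.5213, -0.207, 0.2314]
tcp_rot: [0.148, 0.691, -0.148, 0.692]
contact_force: [0.2, 0.1, -0.4]
opening: 0.798
```

servo_tool([
  [[0, 0, -0.2, 0], [0, 0, -0.4, 0], [0, 0, -0.6, 0], [0, 0, -0.8, 0], [0, 0, -1.0, 0]],
])

```text
time: 5.9
eef_pos: [0.5213, -0.2064, 0.1306]
tcp_rot: [0.148, 0.691, -0.148, 0.692]
contact_force: [0.4, -0.0, 0.3]
opening: 0.802
```

servo_tool([
  [[0, 0, -0.1, 0], [0, 0, -0.2, 0], [0, 0, -0.33, 0], [0, 0, -0.33, 0], [0, 0, -0.33, 0]],
])

```text
time: 6.4
eef_pos: [0.5214, -0.206, 0.0984]
tcp_rot: [0.148, 0.692, -0.148, 0.692]
contact_force: [0.0, -1.0, 0.5]
opening: 0.801
```

servo_tool([
  [[0, 0, 0, 0], [0, 0, 0, 0], [0, 0, 0, 0], [0, 0, 0, 0], [0, 0, 0, 0]],
], claw=-1, force=20)

```text
time: 6.9
eef_pos: [0.522, -0.2063, 0.0994]
tcp_rot: [0.147, 0.691, -0.148, 0.692]
contact_force: [-1.1, 0.2, 3.7]
opening: 0.257
```

servo_tool([
  [[0, 0, 0, 0], [0, 0, 0, 0], [0, 0, 0, 0], [0, 0, 0, 0], [0, 0, 0, 0]],
])

```text
time: 7.4
eef_pos: [0.522, -0.2063, 0.0994]
tcp_rot: [0.147, 0.691, -0.148, 0.692]
contact_force: [-1.2, 1.7, 6.1]
opening: 0.256
```

Run:
```python
from h import *
A=shot('scene');B=shot('top')
def c(im,X,r):
    u,v=proj(X[0],[X[1]])[0].astype(int);return cv2.resize(im[v-r:v+r,u-r:u+r],(400,400),interpolation=cv2.INTER_CUBIC)
cv2.imwrite('pics/k1.png',np.hstack([c(A,('scene',[.53,-.21,.08]),45),c(B,('top',[.55,-.21,.05]),35)]))
```

```text
(no output)
```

View pics/k1.png

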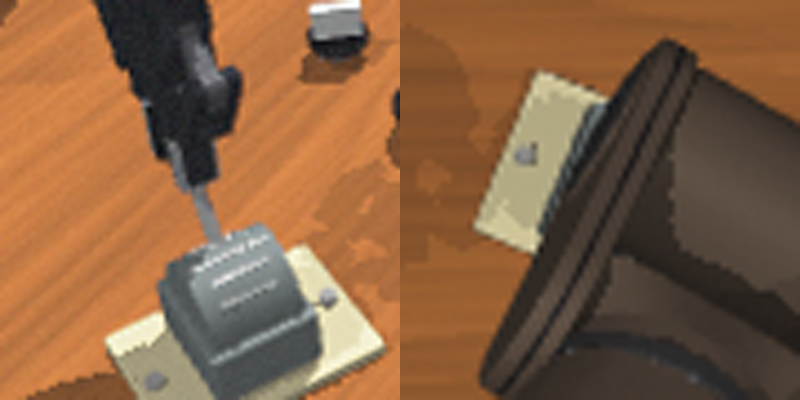

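The scene crop shows the fingers holding the knob above the rod. The opening of 21.8 mm matches the 22 mm knob.

servo_tool([
  [[0.08, -0.033, 0.035, 0], [0.16, -0.066, 0.065, 0], [0.24, -0.1, 0.085, 0], [0.31, -0.13, 0.1, 0], [0.38, -0.157, 0.105, 0]],
])

```text
time: 8.0
eef_pos: [0.557, -0.2216, 0.1082]
tcp_rot: [0.147, 0.694, -0.147, 0.689]
contact_force: [-4.1, -0.2, -0.6]
opening: 0.235
```

servo_tool([
  [[0, 0, 0, 0], [0, 0, 0, 0], [0, 0, 0, 0], [0, 0, 0, 0], [0, 0, 0, 0]],
])

```text
time: 8.5
eef_pos: [0.5581, -0.2219, 0.1081]
tcp_rot: [0.147, 0.692, -0.148, 0.691]
contact_force: [-3.1, -4.0, 0.7]
opening: 0.24
```

servo_tool([
  [[0, 0, 0, 0], [0, 0, 0, 0], [0, 0, 0, 0], [0, 0, 0.1, 0], [0, 0, 0.2, 0]],
], claw=0.4)

```text
time: 9.0
eef_pos: [0.5594, -0.2215, 0.1295]
tcp_rot: [0.148, 0.691, -0.147, 0.692]
contact_force: [-0.2, 0.3, 0.5]
opening: 0.699
```

servo_tool([
  [[0, 0, 0.2, 0], [0, 0, 0.4, 0], [0, 0, 0.6, 0], [0, 0, 0.8, 0], [0, 0, 1, 0]],
])

```text
time: 9.5
eef_pos: [0.5597, -0.2217, 0.2312]
tcp_rot: [0.147, 0.691, -0.148, 0.692]
contact_force: [0.6, 0.2, -0.4]
opening: 0.697
```

servo_tool([
  [[-0.01, 0.2, 0, 0.06], [-0.02, 0.4, 0, 0.12], [-0.03, 0.6, 0, 0.18], [-0.04, 0.8, 0, 0.24], [-0.05, 1.0, 0, 0.3]],
], claw=0)

```text
time: 10.0
eef_pos: [0.5546, -0.1209, 0.2303]
tcp_rot: [-0.02, 0.706, 0.019, 0.708]
contact_force: [0.6, 0.4, 0.2]
opening: 0.497
```

servo_tool([
  [[-0.01, 0.2, 0, 0.06], [-0.02, 0.4, 0, 0.12], [-0.03, 0.6, 0, 0.18], [-0.04, 0.8, 0, 0.24], [-0.05, 0.99, 0, 0.3]],
])

```text
time: 10.5
eef_pos: [0.5496, -0.0217, 0.2303]
tcp_rot: [-0.184, 0.682, 0.184, 0.684]
contact_force: [-0.2, -0.2, -0.0]
opening: 0.496
```

Run:
```python
from h import *
A=shot('scene','s2.png');B=shot('top','t2.png')
def c(im,X,r):
    u,v=proj(X[0],[X[1]])[0].astype(int);print(u-r,v-r);return cv2.resize(im[v-r:v+r,u-r:u+r],(400,400),interpolation=cv2.INTER_CUBIC)
cv2.imwrite('pics/k2.png',np.hstack([c(A,('scene',[.56,-.22,.07]),40),c(A,('scene',[.55,-.02,.05]),40)]))
for th in(.6,.7,.8,.9,1.):
    e=np.array([np.cos(np.radians(-24.1)),np.sin(np.radians(-24.1))])
    X=np.r_[np.array([.5594,-.2227])+e*.085*np.sin(th-.8),.042+.085*np.cos(th-.8)];print(th,proj('scene',[X])[0],proj('top',[X])[0])
for im,cam in((A,'scene'),(B,'top')):
    u,v=proj(cam,[[.5594,-.2227,.127]])[0].round().astype(int)
    w=im[v-9:v+10,u-9:u+10].max(2).astype(float);w=np.clip(60-w,0,40);g=np.mgrid[v-9:v+10,u-9:u+10]
    print(cam,'knob',(g[1]*w).sum()/w.sum(),(g[0]*w).sum()/w.sum(),w.sum()/40)
```

```text
143 199
189 156
0.6 [175.9007131  217.44060254] [335.06440429 210.9762595 ]
0.7 [177.52465119 219.15771426] [336.31457289 208.0068123 ]
0.8 [179.24557483 221.21720574] [337.51285525 205.0419159 ]
0.9 [181.04499046 223.60221297] [338.64472067 202.11771129]
1.0 [182.90245849 226.29036351] [339.69666354 199.26958106]
scene knob 177.10072342793543 221.03394546466333 44.925
top knob 336.81614583333334 205.3921875 48.0
```

View pics/k2.png

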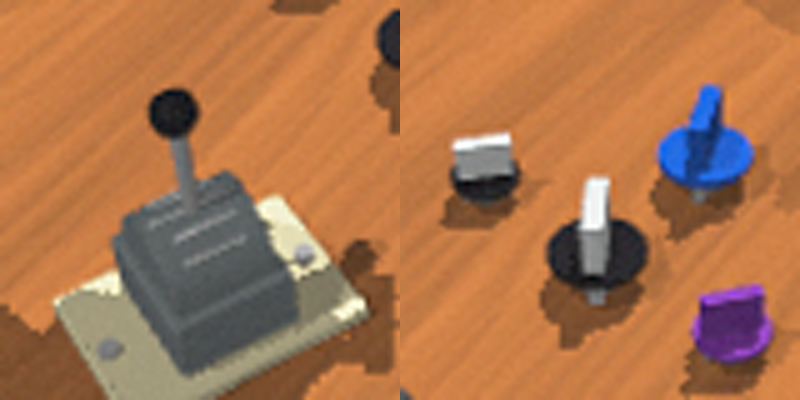

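The knob is at crop (173,112) in the scene, with the lever looking about upright. The cap stands free at crop (597,250). I'll overlay projected models to check lever, cap and holder together.

```bash
cat >> h.py <<'E'
def frame(c,yaw):
    y=np.radians(yaw);M=np.array([[np.cos(y),-np.sin(y),0],[np.sin(y),np.cos(y),0],[0,0,1]])
    return lambda P:np.array(P,float)@M.T+np.r_[c,0]
def circ(r,z,n=40):
    a=np.linspace(0,2*np.pi,n);return np.c_[r*np.cos(a),r*np.sin(a),0*a+z]
def rect(x,y,z): return np.array([[x,y,z],[-x,y,z],[-x,-y,z],[x,-y,z],[x,y,z]])/1.
def over(im,cam,lines,u0,v0,w,h,s):
    c=cv2.resize(im[v0:v0+h,u0:u0+w],None,fx=s,fy=s,interpolation=cv2.INTER_CUBIC)
    for L,col in lines:
        p=(proj(cam,L)-[u0,v0]+.5)*s-.5
        cv2.polylines(c,[np.round(p).astype(int)],False,col,1)
    return c
E
python3 - <<'E'
from h import *
A=cv2.imread('pics/s2.png');B=cv2.imread('pics/top1.png');B2=cv2.imread('pics/t2.png')
D=frame([.5594,-.2227],-24.1);C=frame([.5498,-.0234],119.9);H=frame([.619,.246],37.3)
y,g,m=(0,255,255),(0,255,0),(255,0,255)
dl=[(D(rect(.045,.06,.008)),y),(D([[0,0,.042],[0,0,.127]]),g),(D(rect(.045,.06,0)),m)]
cl=[(C(rect(.022,.006,.055)),m),(C(circ(.028,.023)),y)]
hl=[(H(circ(.036,.048)),m),(H(rect(.055,.055,.008)),g),(H([[-.039,0,.048],[.039,0,.048]]),y)]
top=np.hstack([over(A,'scene',dl,140,200,80,66,5)[:,:400],over(A,'scene',cl,210,185,40,33,10)])
bot=np.hstack([over(A,'scene',hl,268,143,56,38,7)[:266,:400],over(B,'top',hl,146,165,50,34,8)[:266]])
cv2.imwrite('pics/o1.png',np.vstack([top[:330],bot]))
E
```

```text
Traceback (most recent call last):
ValueError: all the input array dimensions except for the concatenation axis must match exactly, but along dimension 1, the array at index 0 has size 800 and the array at index 1 has size 792
```

```bash
cat > ov.py <<'E'
from h import *
A=cv2.imread('pics/s2.png');B=cv2.imread('pics/top1.png')
D=frame([.5594,-.2227],-24.1);C=frame([.5498,-.0234],119.9);H=frame([.619,.246],37.3)
y,g,m=(0,255,255),(0,255,0),(255,0,255)
dl=[(D(rect(.045,.06,.008)),y),(D([[0,0,.042],[0,0,.127]]),g),(D(rect(.045,.06,0)),m)]
cl=[(C(rect(.022,.006,.055)),m),(C(circ(.028,.023)),y)]
hl=[(H(circ(.036,.048)),m),(H(rect(.055,.055,.008)),g),(H([[-.039,0,.048],[.039,0,.048]]),y)]
top=np.hstack([over(A,'scene',dl,140,200,80,66,5)[:,:400],over(A,'scene',cl,210,185,40,33,10)])
bot=np.hstack([cv2.resize(over(A,'scene',hl,268,143,56,38,7),(400,270)),cv2.resize(over(B,'top',hl,146,165,50,34,8),(400,270))])
cv2.imwrite('pics/o1.png',np.vstack([top[:330],bot]))
E
python3 ov.py
```

```text
(no output)
```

View pics/o1.png

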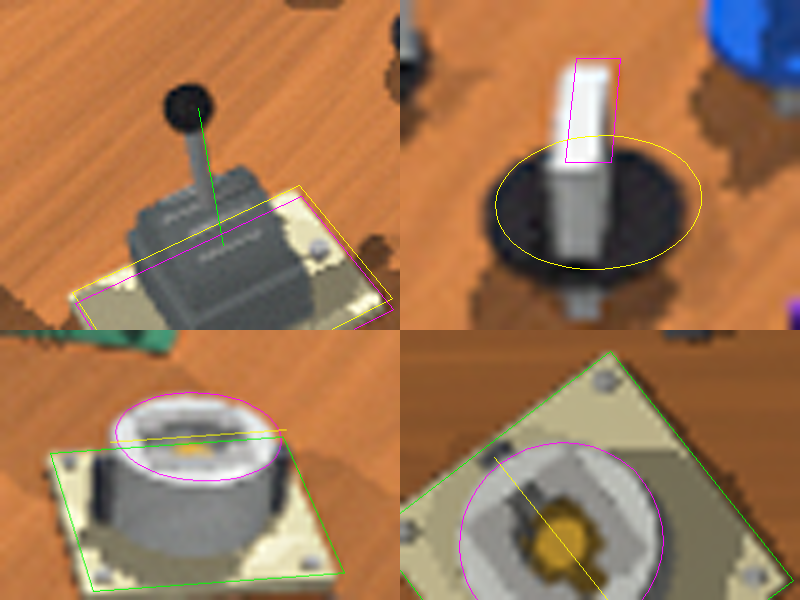

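Overlay: in the scene view all models sit about 1 px right and up of the image, which is a common calibration bias, while the top view fits. The knob relative to its plate comes out at about 0.76 rad. I'll refine the poses by edge fit before grasping.

```bash
cat > fit.py <<'E'
from h import *
from scipy.optimize import minimize
from scipy.ndimage import map_coordinates
def grad(im):
    g=[cv2.Sobel(cv2.GaussianBlur(im.astype(np.float32),(0,0),.7),cv2.CV_32F,*d) for d in((1,0),(0,1))]
    return np.minimum(np.sqrt(g[0]**2+g[1]**2).max(2),250)
def dens(L,n=25):
    L=np.array(L);return np.vstack([L[i]+(L[i+1]-L[i])*np.linspace(0,1,n)[:,None] for i in range(len(L)-1)])
def fit(G,cam,curves,x0):
    f=lambda x:-sum(map_coordinates(G,proj(cam,frame(x[:2],x[2]*1000)(c))[:,::-1].T,order=1).mean() for c in curves)
    r=min((minimize(f,np.add(x0,d),method='Nelder-Mead',options=dict(initial_simplex=np.add(x0,d)+np.array([[0,0,0],[.003,0,0],[0,.003,0],[0,0,.004]]),xatol=1e-5)) for d in([0,0,0],[.002,-.001,.001],[-.002,.001,-.001])),key=lambda r:r.fun)
    return np.r_[r.x[:2],r.x[2]*1000].round(4),round(r.fun,1)
if __name__=='__main__':
  for cam,fn in(('top','top1'),('scene','s2')):
    G=grad(cv2.imread(f'pics/{fn}.png'))
    print(cam,'plate',fit(G,cam,[dens(rect(.055,.055,.008))],[.619,.246,.0373]),'rim',fit(G,cam,[circ(.036,.048)],[.619,.246,.0373]))
    print('flange',fit(G,cam,[circ(.028,.023)],[.5498,-.0234,.1199]),'wing',fit(G,cam,[dens(rect(.022,.006,.055))],[.5498,-.0234,.1199]))
    print('dim',fit(G,cam,[dens(rect(.045,.06,.008))],[.5594,-.2227,-.0241]))
E
python3 fit.py
```

```text
top plate (array([ 0.6197,  0.2474, 36.2362]), np.float64(-227.8)) rim (array([ 0.62  ,  0.2472, 43.7514]), np.float64(-184.6))
flange (array([ 5.493000e-01, -2.350000e-02,  1.208764e+02]), np.float64(-224.0)) wing (array([ 5.498000e-01, -2.370000e-02,  1.210482e+02]), np.float64(-248.1))
dim (array([  0.5598,  -0.2216, -24.4092]), np.float64(-212.9))
scene plate (array([ 0.6196,  0.2397, 35.6056]), np.float64(-226.8)) rim (array([ 0.6183,  0.2421, 41.7487]), np.float64(-248.3))Traceback (most recent call last):
  File "fit.py", line 17, in <module>
    print('flange',fit(G,cam,[circ(.028,.023)],[.5498,-.0234,.1199]),'wing',fit(G,cam,[dens(rect(.022,.006,.055))],[.5498,-.0234,.1199]))
                                                                            ~~~^^^^^^^^^^^^^^^^^^^^^^^^^^^^^^^^^^^^^^^^^^^^^^^^^^^^^^^^^
  File "fit.py", line 11, in fit
    r=min((minimize(f,np.add(x0,d),method='Nelder-Mead',options=dict(initial_simplex=np.add(x0,d)+np.array([[0,0,0],[.003,0,0],[0,.003,0],[0,0,.004]]),xatol=1e-5)) for d in([0,0,0],[.002,-.001,.001],[-.002,.001,-.001])),key=lambda r:r.f
[... 546 characters left out ...]
   **options)
    fxcc = func(xcc)
    fx = function(np.copy(x), *(wrapper_args + args))
  File "fit.py", line 10, in <lambda>
    f=lambda x:-sum(map_coordinates(G,proj(cam,frame(x[:2],x[2]*1000)(c))[:,::-1].T,order=1).mean() for c in curves)
                ~~~^^^^^^^^^^^^^^^^^^^^^^^^^^^^^^^^^^^^^^^^^^^^^^^^^^^^^^^^^^^^^^^^^^^^^^^^^^^^^^^^^^^^^^^^^^^^^^^^^
  File "fit.py", line 10, in <genexpr>
    f=lambda x:-sum(map_coordinates(G,proj(cam,frame(x[:2],x[2]*1000)(c))[:,::-1].T,order=1).mean() for c in curves)
                                      ~~~~^^^^^^^^^^^^^^^^^^^^^^^^^^^^^^^
  File "h.py", line 15, in proj
    c=calibration(cam)
ValueError: time passes only in moves, steps and waits
```

servo_tool([
  [[0, -0.01, -0.2, 0.012], [0, -0.01, -0.4, 0.012], [0, -0.01, -0.6, 0.012], [0, -0.01, -0.8, 0.012], [0, -0.01, -1.0, 0.012]],
])

```text
time: 11.1
eef_pos: [0.5499, -0.0245, 0.1291]
tcp_rot: [-0.189, 0.681, 0.188, 0.682]
contact_force: [-0.4, -0.3, -0.2]
opening: 0.499
```

servo_tool([
  [[0, 0, -0.2, 0], [0, 0, -0.4, 0], [0, 0, -0.6, 0], [0, 0, -0.7, 0], [0, 0, -0.8, 0]],
])

```text
time: 11.6
eef_pos: [0.5498, -0.0242, 0.0489]
tcp_rot: [-0.189, 0.681, 0.188, 0.682]
contact_force: [0.4, 0.2, 0.4]
opening: 0.5
```

servo_tool([
  [[0, 0, -0.08, 0], [0, 0, -0.16, 0], [0, 0, -0.22, 0], [0, 0, -0.22, 0], [0, 0, -0.22, 0]],
])

```text
time: 12.1
eef_pos: [0.5495, -0.0237, 0.027]
tcp_rot: [-0.189, 0.681, 0.189, 0.681]
contact_force: [0.3, -0.7, 0.9]
opening: 0.498
```

servo_tool([
  [[0, 0, 0, 0], [0, 0, 0, 0], [0, 0, 0, 0], [0, 0, 0, 0], [0, 0, 0, 0]],
], claw=-1, force=60)

```text
time: 12.6
eef_pos: [0.5498, -0.0237, 0.0274]
tcp_rot: [-0.189, 0.681, 0.189, 0.682]
contact_force: [0.4, 0.7, 2.6]
opening: 0.125
```

servo_tool([
  [[0, 0, 0.2, 0], [0, 0, 0.4, 0], [0, 0, 0.6, 0], [0, 0, 0.8, 0], [0, 0, 1.0, 0]],
])

```text
time: 13.1
eef_pos: [0.5484, -0.0235, 0.1267]
tcp_rot: [-0.189, 0.682, 0.189, 0.681]
contact_force: [-0.3, -0.5, -1.6]
opening: 0.127
```

servo_tool([
  [[0.05, 0.18, 0, 0.07], [0.1, 0.36, 0, 0.14], [0.14, 0.54, 0, 0.21], [0.19, 0.72, 0, 0.28], [0.235, 0.903, 0, 0.354]],
])

```text
time: 13.6
eef_pos: [0.5721, 0.0673, 0.1259]
tcp_rot: [-0.37, 0.603, 0.37, 0.602]
contact_force: [-0.2, 0.2, -0.7]
opening: 0.127
```

servo_tool([
  [[0.05, 0.18, 0, 0.07], [0.1, 0.36, 0, 0.14], [0.14, 0.54, 0, 0.21], [0.19, 0.72, 0, 0.28], [0.235, 0.903, 0, 0.354]],
])

```text
time: 14.1
eef_pos: [0.5956, 0.1576, 0.1257]
tcp_rot: [-0.521, 0.478, 0.522, 0.477]
contact_force: [0.6, -0.8, -1.1]
opening: 0.129
```

servo_tool([
  [[0.05, 0.18, 0, 0.07], [0.1, 0.36, 0, 0.14], [0.14, 0.54, 0, 0.21], [0.19, 0.72, 0, 0.28], [0.235, 0.903, 0, 0.354]],
])

```text
time: 14.6
eef_pos: [0.6192, 0.2477, 0.1256]
tcp_rot: [-0.632, 0.317, 0.633, 0.316]
contact_force: [-0.3, -0.4, -1.8]
opening: 0.129
```

servo_tool([
  [[0, 0, -0.1, 0], [0, 0, -0.2, 0], [0, 0, -0.3, 0], [0, 0, -0.35, 0], [0, 0, -0.35, 0]],
])

```text
time: 15.1
eef_pos: [0.6187, 0.2463, 0.0898]
tcp_rot: [-0.63, 0.319, 0.632, 0.317]
contact_force: [-0.4, -0.5, -0.3]
opening: 0.126
```

Run:
```python
from h import *
A=shot('scene','s3.png');B=shot('top','t3.png')
s=get_state();e=s['eef_pos'];print(e,s['contact_force'])
z0=e[2]-.027
C=frame(e[:2],36.5);H=frame([.6198,.2473],36.5)
y,g,m=(0,255,255),(0,255,0),(255,0,255)
up=lambda L:L+[0,0,z0]
lines=[(C(up(circ(.028,.017))),m),(C(up(rect(.02,.004,0))),g),(H(circ(.036,.048)),y),(H(rect(.055,.055,.008)),g)]
cv2.imwrite('pics/o3.png',np.hstack([over(A,'scene',lines,265,125,60,60,9)[:,:530],over(B,'top',lines,145,165,35,70,7)]))
```

```text
[0.61986173 0.24677982 0.09173485] [-0.40292144  0.17329468 -0.79010084]Traceback (most recent call last):
  File "<stdin>", line 9, in <module>
    return _nx.concatenate(arrs, 1, dtype=dtype, casting=casting)
           ~~~~~~~~~~~~~~~^^^^^^^^^^^^^^^^^^^^^^^^^^^^^^^^^^^^^^^
ValueError: all the input array dimensions except for the concatenation axis must match exactly, but along dimension 0, the array at index 0 has size 540 and the array at index 1 has size 490
```

Run:
```python
from h import *
A=cv2.imread('pics/s3.png');B=cv2.imread('pics/t3.png')
e=get_state()['eef_pos'];z0=e[2]-.027
C=frame(e[:2],36.5);H=frame([.6198,.2473],36.5)
y,g,m=(0,255,255),(0,255,0),(255,0,255)
up=lambda L:L+[0,0,z0]
lines=[(C(up(circ(.028,.017))),m),(C(up(rect(.02,.004,0))),g),(H(circ(.036,.048)),y),(H(rect(.055,.055,.008)),g)]
cv2.imwrite('pics/o3.png',np.hstack([over(A,'scene',lines,265,120,52,60,10)[:,:520],over(B,'top',lines,145,150,28,60,10)]))
```

```text
(no output)
```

View pics/o3.png

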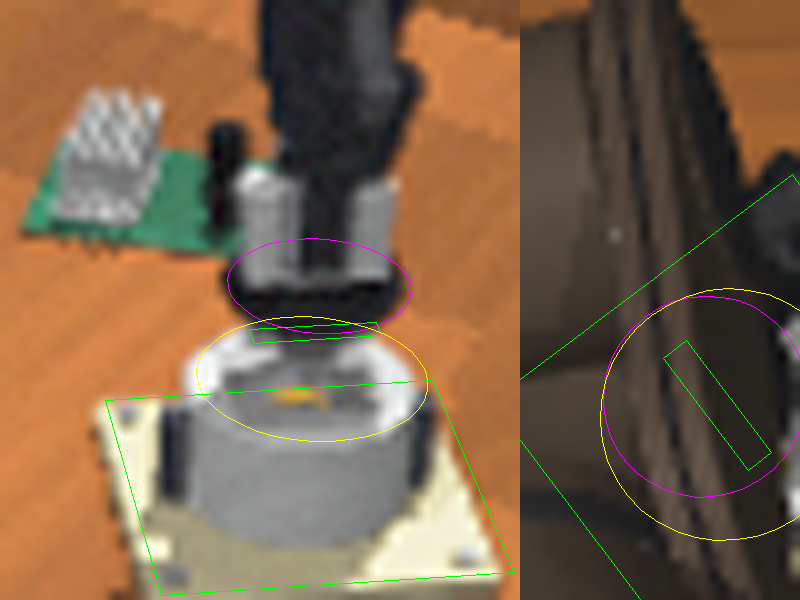

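The scene crop shows the cap about 1 mm right of the holder axis relative to the model, above the slot with its lugs aligned. I'll trim that and descend gently.

servo_tool([
  [[-0.01, -0.005, -0.06, 0], [-0.01, -0.005, -0.12, 0], [-0.01, -0.005, -0.17, 0], [-0.01, -0.005, -0.19, 0], [-0.01, -0.005, -0.21, 0]],
])

```text
time: 15.7
eef_pos: [0.6186, 0.2468, 0.0704]
tcp_rot: [-0.632, 0.318, 0.632, 0.318]
contact_force: [0.6, -0.2, -2.2]
opening: 0.124
```

servo_tool([
  [[0, 0, -0.02, 0], [0, 0, -0.04, 0], [0, 0, -0.06, 0], [0, 0, -0.08, 0], [0, 0, -0.08, 0]],
])

```text
time: 16.2
eef_pos: [0.6189, 0.2468, 0.063]
tcp_rot: [0.632, -0.318, -0.632, -0.318]
contact_force: [-0.8, -0.4, 0.6]
opening: 0.13
```

```bash
python3 -c "
from h import *
s=get_state();print(s['eef_pos'],s['contact_force'],s['wrist_torque'])"
```

```text
[0.61892863 0.24680512 0.06303345] [-0.79191962 -0.35031614  0.62376274] [-0.08709987  0.16919324 -0.01287858]
```

servo_tool([
  [[0, 0, -0.015, 0], [0, 0, -0.03, 0], [0, 0, -0.04, 0], [0, 0, -0.04, 0], [0, 0, -0.04, 0]],
])

```text
time: 16.7
eef_pos: [0.619, 0.2468, 0.059]
tcp_rot: [0.632, -0.318, -0.631, -0.318]
contact_force: [-0.5, -0.8, 1.8]
opening: 0.131
```

servo_tool([
  [[0, 0, -0.01, 0], [0, 0, -0.02, 0], [0, 0, -0.02, 0], [0, 0, -0.02, 0], [0, 0, -0.02, 0]],
])

```text
time: 17.2
eef_pos: [0.6191, 0.2468, 0.0584]
tcp_rot: [0.632, -0.318, -0.632, -0.318]
contact_force: [-3.0, -0.5, 7.7]
opening: 0.13
```

servo_tool([
  [[0, 0, 0, -0.05], [0, 0, 0, -0.1], [0, 0, 0, -0.15], [0, 0, 0, -0.2], [0, 0, 0, -0.25]],
])

```text
time: 17.7
eef_pos: [0.6194, 0.2463, 0.0584]
tcp_rot: [0.558, -0.436, -0.557, -0.435]
contact_force: [-2.6, -1.6, 6.7]
opening: 0.126
```

```bash
python3 -c "
from h import *
from scipy.spatial.transform import Rotation as Ro
s=get_state();R=Ro.from_quat(s['tcp_rot']).as_matrix();print(s['eef_pos'],s['contact_force'],s['wrist_torque'],R[:,0],np.degrees(np.arctan2(R[1,2],R[0,2])))"
```

```text
[0.61941377 0.24633614 0.05842161] [-2.64672013 -1.57340126  6.7416653 ] [-0.39169039  0.41854844  0.14026302] [ 0.00101668 -0.00113269 -0.99999884] 103.9566879157529
```

servo_tool([
  [[0, 0, 0, -0.05], [0, 0, 0, -0.1], [0, 0, 0, -0.15], [0, 0, 0, -0.2], [0, 0, 0, -0.25]],
])

```text
time: 18.2
eef_pos: [0.6195, 0.2463, 0.0584]
tcp_rot: [-0.462, 0.536, 0.461, 0.536]
contact_force: [-2.8, -2.5, 7.0]
opening: 0.128
```

servo_tool([
  [[0, 0, 0, 0], [0, 0, 0, 0], [0, 0, 0, 0], [0, 0, 0, 0], [0, 0, 0, 0]],
])

```text
time: 18.7
eef_pos: [0.6196, 0.2463, 0.0585]
tcp_rot: [-0.463, 0.535, 0.461, 0.535]
contact_force: [-2.7, -2.3, 7.0]
opening: 0.129
```

Run:
```python
from h import *
from scipy.spatial.transform import Rotation as Ro
s=get_state();R=Ro.from_quat(s['tcp_rot']).as_matrix();print(s['time'],s['eef_pos'],s['contact_force'],s['wrist_torque'],np.degrees(np.arctan2(R[1,2],R[0,2])),s['opening'])
A=shot('scene','s4.png');B=shot('top','t4.png')
y,g,m=(0,255,255),(0,255,0),(255,0,255)
H=frame([.6198-.0015,.2473-.0025],36.5);C=frame([.6198-.0015,.2473-.0025],36.5-45)
b=np.array([0,0,.031])
lines=[(C(rect(.022,.006,.055)+b),m)]
D=frame([.5594,-.2227],-24.1)
cv2.imwrite('pics/o4.png',np.hstack([cv2.resize(over(A,'scene',lines,275,125,40,50,10),(400,500)),cv2.resize(over(A,'scene',[(D([[0,0,.042],[0,0,.127]]),g)],145,200,60,75,8),(400,500))]))
def knob(im,cam):
    u,v=proj(cam,[[.5594,-.2227,.127]])[0].round().astype(int)
    w=np.clip(60-im[v-9:v+10,u-9:u+10].max(2).astype(float),0,40);k=np.mgrid[v-9:v+10,u-9:u+10]
    return (k[1]*w).sum()/w.sum(),(k[0]*w).sum()/w.sum()
print(knob(A,'scene'),knob(B,'top'))
```

```text
18.7 [0.61962159 0.24631122 0.05846299] [-2.67908097 -2.32830282  7.0260027 ] [-0.34032404  0.33548929  0.09295098] 81.59882066711187 0.12934592507928794
(np.float64(177.1217215870881), np.float64(221.6866173503699)) (np.float64(336.96735003796505), np.float64(205.3151100987092))
```

View pics/o4.png

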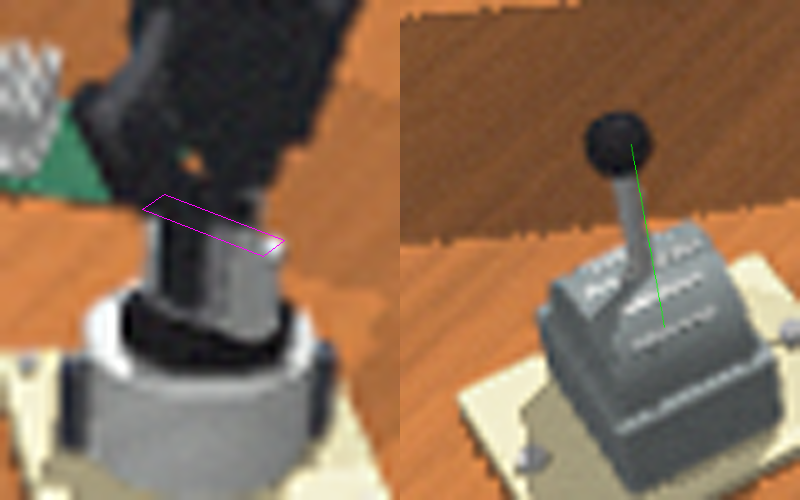

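```bash
python3 -c "
from plant import *
print(sign_off())"
```

```text
the job is handed in; nothing more can be done
None
```

I set the lever upright, put the cap in the holder, turned it about 45° clockwise and handed the job in with the gripper still holding it. The sign-off gives no verdict.

- **Lever:** I gripped the knob, moved it over the hinge and released it. My last checks put it at about 0.78 rad from the top camera and 0.75–0.78 rad from the scene camera. The allowed range is 0.68–0.92, so it leans slightly low but is inside.
- **Cap:** I picked up the larger black cap by its wing and lowered it along the slot until the flange rested on the rim. That was with about 7 N upward on the tool. I then turned it 45° clockwise; the measured jaw angle went from about 126.5° to 81.6°.
- **Final hold:** The gripper reads 11 mm open on the 12 mm wing, with the grip set to 60 N. The wrist torque of 0.093 N m matches the expected half-way spring torque. The last picture shows the flange on the rim and the wing lined up with the 45° model.
- **Bystanders:** I planned the path clear of the other things and the forces never suggested a contact. I did not measure their positions again at the end.
- **Disagreement:** The two cameras differed by 5–8 mm in y on the holder position. I used the top camera, and the cap went in with side forces of at most about 3 N.
- **Time:** The run took about 19 s of the 58 s allowed.

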